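# Put the washed pastry moulds back with their own kind

## Robot

A 6-joint arm with a two-finger parallel gripper is mounted at the origin on the work surface. World frame = base frame: x ahead of the robot, y to its left, z up, the work surface at z = 0. Lengths are in m, angles in degrees, forces in N, time in s.
With the tool pointing down it reaches from about 0.3 to 0.75 m from the base axis. Payload 8.5 kg.
Tool frame: the origin (TCP) lies at the very end of the fingers, on their centre line; the grasp point (between the pads) lies 19 mm behind it; x points along the fingers, y is the direction in which the jaws open and shut, and the axes are right-handed (so a half turn about x gives the same grasp; the last joint's range is limited). The gripper opens to 85 mm and grips with 20 to 120 N. Pads are 22 mm wide; open, the fingers measure 114 mm over their backs; the gripper's body (76 mm by 85 mm) begins 54 mm behind the grasp point. The pads swing forward as they close: fully open they stand 13 mm farther back than shut.
Start: joints at [57.737, 21.807, 74.336, -0, 83.858, -12.336], TCP at [0.187, 0.517, 0.231] pointing down, gripper open.
Joint ranges: [-178.18, 178.18], [-50.72, 133.34], [12.68, 142.11], [-81.47, 261.47], [9.98, 163.14], [-165.26, 165.26]. Speed limits (degrees/s): [136.94, 136.94, 180, 180, 180, 180].

## Interface

Orientations are given as a 3x3 rotation matrix whose columns are the frame's x, y, z axes.
In Python, from rig import sensors, cams, env gives the robot as it stands.
- The arm moves only by the shell command python3 -m crank 'ROWS' [FORCE]. ROWS is a JSON object of lists of equal length, an entry for each row: "hand": the closure in counts, from 0 (fully open) to 255 (shut); "translation": the shift along the tool's x, y, z in m, a list of three; "dr": the turn, a rotation vector about the tool's x, y, z in rad, a list of three. A call has 1 to 5 rows; each row is the pose to reach, as a shift and turn from the pose commanded when the call began, along the tool's axes at that moment; what a row does not reach only later rows make up. A row lasts 1/10 s, in which the tool goes at most 50 mm and 8.59 degrees, less where a joint would pass 70% of its speed; a pose out of reach is approached as far as the arm can. A call with a gripper value outside its range is refused whole. The fingers move at their own pace and stop on an object; FORCE is the grip in N (left out, the last holds). Time passes only in rows, so rows that repeat a pose let the fingers close. It gives the time, the measured TCP pose, the force and the opening at its end, in the units of the state.
- sensors.observe(): the state, without advancing time (a new reading comes with each control period).
- cams.get_image(name): name is "side" or "top" or "wrist"; returns (picture, depth): 400x640x3 uint8, blue, green, red; 400x640 float32, m along the optical axis (not along the pixel's ray), 0 where there is no reading.
- cams.calibration(name): a dict with "vertical_fov" (degrees; the focal length in pixels is half the picture's height over the tangent of half this angle, whatever the lens; pixels are square), "cx", "cy" (the principal point, pixels), "extrinsics" (4x4, takes a point from camera to world coordinates). Camera axes: x right, y down, z forward; pixel columns grow to the right and rows downward; lengths in m; the calibration is good to about 2 mm. A picture is of the moment at which its call begins: read the wrist's pose just before it. calibration takes no time and is no camera call; for the wrist camera it gives the pose at the moment of the call.
- env.close_job(): hands the job in, once; it reports no verdict.
The state is a dict: "time_s": time; "q": joint angles; "qvel": joint speeds; "joint_efforts": joint torques, N m; "position": TCP position; "tool_rot": TCP orientation; "ft_force": force on the tool from outside, world axes, zero at the start; "wrist_torque": the same for the moment, N m; "grip_width": finger opening in m.
Only numpy, scipy, OpenCV 4.12 (cv2) and the standard library are available. Lean on these libraries where they do the work, as an engineer would, in place of code of your own. Each camera call takes 0.05 s, during which the arm holds its last target. There are 200 camera calls.

## Task

Put the four washed moulds from the draining mat back into storage, each into the tray that already holds a mould of its kind: both round rings, the square frame and the dariole mould. Set each one down in the free part of its tray (do not drop it), standing flat on the tray floor the same way up as it stands now, not stacked or leaning on the rim or on another mould. Leave the moulds that are already in the trays where they are.

Things in the scene. Friction and masses are not known exactly. Their poses are not given: they have to be found in the camera images.
- ring_a: One of two like loose moulds on the mat: round mousse ring of plain stainless steel, open at top and bottom, standing upright: outside diameter 60 mm, wall 2 mm, height 45 mm, 75 g. Origin: centre of its underside (it stands at z = 0.003 on the draining mat); z up.
- ring_b: The other of the two: round mousse ring of plain stainless steel, open at top and bottom, standing upright: outside diameter 60 mm, wall 2 mm, height 45 mm, 75 g. Origin: centre of its underside (it stands at z = 0.003 on the draining mat); z up.
- frame: Loose on the mat: square mousse frame of plain stainless steel, open at top and bottom: 55 x 55 mm outside, wall 2 mm, height 45 mm, 80 g. Origin: centre of its underside (it stands at z = 0.003 on the draining mat); z up. x and y are normal to its faces.
- dariole: Loose on the mat: dariole mould: a plain steel tapered cup standing mouth down, so its closed flat end is on top. 60 mm high, diameter 58 mm at the thin rolled rim on the table (lowest 3 mm), 54 mm just above it, tapering evenly to 45 mm at the top, 60 g. Origin: centre of its underside (it stands at z = 0.003 on the draining mat); z up.
- tray_ring: Storage tray for round rings: shallow, bare metal, 170 (its x) x 210 mm (its y), rim 18 mm high, walls and floor 3 mm, fixed. The 3 trays are alike but for the one mould in each. Origin: centre of underside; x away from the robot, y left, yaw up to 0.15 rad. In it a round ring stands 42 mm (+-3) to +x of centre, within 45 mm in y; the near (-x) half is empty.
- tray_frame: Storage tray for square frames: shallow, bare metal, 170 (its x) x 210 mm (its y), rim 18 mm high, walls and floor 3 mm, fixed. The 3 trays are alike but for the one mould in each. Origin: centre of underside; x away from the robot, y left, yaw up to 0.15 rad. In it a square frame stands 42 mm (+-3) to +x of centre, within 45 mm in y; the near (-x) half is empty.
- tray_dariole: Storage tray for dariole moulds: shallow, bare metal, 170 (its x) x 210 mm (its y), rim 18 mm high, walls and floor 3 mm, fixed. The 3 trays are alike but for the one mould in each. Origin: centre of underside; x away from the robot, y left, yaw up to 0.15 rad. In it a dariole mould stands 42 mm (+-3) to +x of centre, within 45 mm in y; the near (-x) half is empty.
- stored_ring: Already stored in tray_ring and to be left where it is: it stands loose on the tray floor. Origin: centre of its underside; z up. It is a round mousse ring of plain stainless steel, open at top and bottom, standing upright: outside diameter 60 mm, wall 2 mm, height 45 mm, 75 g.
- stored_frame: Already stored in tray_frame and to be left where it is: it stands loose on the tray floor. Origin: centre of its underside; z up. It is a square mousse frame of plain stainless steel, open at top and bottom: 55 x 55 mm outside, wall 2 mm, height 45 mm, 80 g.
- stored_dariole: Already stored in tray_dariole and to be left where it is: it stands loose on the tray floor. Origin: centre of its underside; z up. It is a dariole mould: a plain steel tapered cup standing mouth down, so its closed flat end is on top. 60 mm high, diameter 58 mm at the thin rolled rim on the table (lowest 3 mm), 54 mm just above it, tapering evenly to 45 mm at the top, 60 g.
There are look-alikes about, which are no part of the job. What is shaped like the ring_a but yellow is not meant.

How it is judged (in metres and radians):
At the end, for the whole second after the job is handed in: Every loose mould in its kind's tray: origin within 62 mm (x) and 82 mm (y) of the tray centre, underside under 7 mm above the tray's, tilt under 0.08 rad, at rest (0.02 m/s, 0.2 rad/s). Stored moulds within 20 mm of their start, tilt under 0.08 rad (x of ring_a in the frame of tray_ring between -0.062 and 0.062 m and y of ring_a in the frame of tray_ring between -0.082 and 0.082 m and z of each of ring_a, ring_b in the frame of tray_ring below 0.007 m and angle between each of ring_a, ring_b, frame, dariole, stored_ring, stored_frame, stored_dariole's own z axis and vertical below 0.08 rad and linear speed of each of ring_a, ring_b, frame, dariole below 0.02 m/s and angular speed of each of ring_a, ring_b, frame, dariole below 0.2 rad/s and x of ring_b in the frame of tray_ring between -0.062 and 0.062 m and y of ring_b in the frame of tray_ring between -0.082 and 0.082 m and x of frame in the frame of tray_frame between -0.062 and 0.062 m and y of frame in the frame of tray_frame between -0.082 and 0.082 m and z of frame in the frame of tray_frame below 0.007 m and x of dariole in the frame of tray_dariole between -0.062 and 0.062 m and y of dariole in the frame of tray_dariole between -0.082 and 0.082 m and z of dariole in the frame of tray_dariole below 0.007 m and distance of each of stored_ring, stored_frame, stored_dariole from where it was at the start of the episode below 0.02 m); the robot touches nothing.
It fails at once if a mould already stored is pushed more than 20 mm from its place or tipped by more than 0.4 rad ((distance of stored_ring from where it was at the start of the episode above 0.02 m or angle between stored_ring's own z axis and vertical above 0.4 rad) or (distance of stored_frame from where it was at the start of the episode above 0.02 m or angle between stored_frame's own z axis and vertical above 0.4 rad) or (distance of stored_dariole from where it was at the start of the episode above 0.02 m or angle between stored_dariole's own z axis and vertical above 0.4 rad)).
It fails at once if a mould is dropped: it falls free, faster than 0.65 m/s with no finger on it (a drop of about 20 mm or more) ((linear speed of ring_a above 0.65 m/s and contact force between the fingers and ring_a below 0.02 N) or (linear speed of ring_b above 0.65 m/s and contact force between the fingers and ring_b below 0.02 N) or (linear speed of frame above 0.65 m/s and contact force between the fingers and frame below 0.02 N) or (linear speed of dariole above 0.65 m/s and contact force between the fingers and dariole below 0.02 N)).
It also fails if it takes over 99 s, if anything falls off the work surface, if the arm or the gripper's body presses on something with over 40 N, if the wrist force passes 120 N, or if a joint passes its speed limit or range.

## Working session

There is one attempt and no reset: what is moved stays moved. The work goes in short steps, Python scripts to look and compute and a shell command to move; the robot and the scene stay as the last step left them, time stands still between calls to the robot, and variables do not carry over. Pictures are saved under pics/ and viewed, about 12 in all and at most 16, crops included, and the job is handed in when it is done.

```bash
mkdir -p pics; ls; python3 - <<'E'
from rig import sensors,cams
import cv2
s=sensors.observe();print(s)
for n in("top","side"):
    c=cams.calibration(n);print(n,c)
    im,d=cams.get_image(n);cv2.imwrite(f"pics/{n}0.png",im)
E
```

```text
pics
{'time_s': 0.0, 'q': array([ 5.77380300e+01,  2.18409914e+01,  7.43826965e+01, -4.75601526e-04,
        8.38593960e+01, -1.23379547e+01]), 'qvel': array([ 0.04124175,  0.05368313, -0.02570912,  0.04070085, -0.00510134,
       -0.00692038]), 'joint_efforts': array([-9.84613905e-06, -4.48452473e+01, -2.31272256e+01, -1.55962539e-04,
        4.82590520e-03,  1.94504884e-05]), 'position': array([0.18729372, 0.51682476, 0.23072388]), 'tool_rot': array([[-7.67064036e-04,  3.40772253e-01,  9.40145565e-01],
       [-1.23062176e-03,  9.40144808e-01, -3.40772983e-01],
       [-9.99998949e-01, -1.41835829e-03, -3.01789520e-04]]), 'ft_force': array([ 0.47539367,  0.21511703, -0.82100928]), 'wrist_torque': array([0.03317146, 0.02436986, 0.01769898]), 'grip_width': 0.08531615461282165}
top {'vertical_fov': 55.63838127573473, 'cx': 322.2665909910621, 'cy': 195.8884752868725, 'extrinsics': array([[-1.16076486e-04, -9.87402778e-01,  1.58226864e-01,
         3.53983944e-01],
       [-9.99806862e-01, -2.99497896e-03, -1.94234060e-02,
         7.47695259e-03],
       [ 1.96526112e-02, -1.58198559e-01, -9.87211725e-01,
         9.29449379e-01],
       [ 0.00000000e+00,  0.00000000e+00,  0.00000000e+00,
         1.00000000e+00]])}
side {'vertical_fov': 46.473782725856175, 'cx': 321.1790199916418, 'cy': 203.35124171524038, 'extrinsics': array([[ 0.74228995, -0.36563346,  0.56153165, -0.17307616],
       [-0.670043  , -0.39635005,  0.62765358, -0.74940209],
       [-0.00692805, -0.8421513 , -0.5391968 ,  0.71015469],
       [ 0.        ,  0.        ,  0.        ,  1.        ]])}
```

View pics/top0.png

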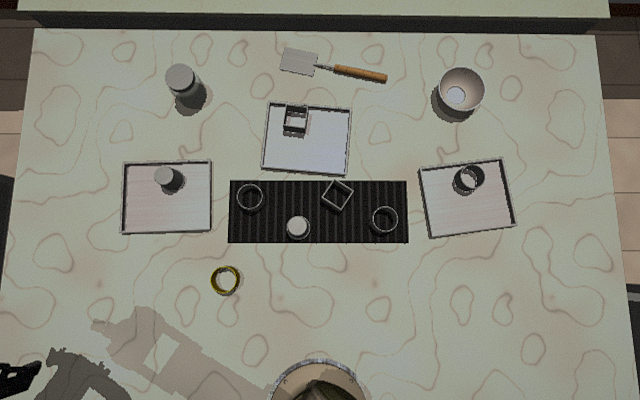

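View pics/side0.png

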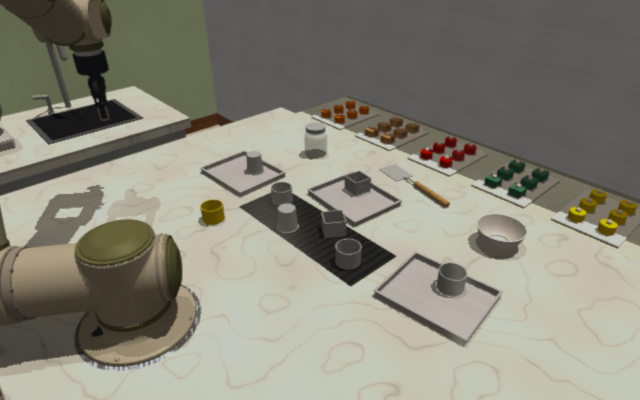

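Candidates on the mat: rings at (250,197) and (384,221), a square at (337,195) and a dariole at (298,228). Look-alikes to avoid: the yellow ring (225,280), the stored moulds (167,177), (295,120) and (468,179), the jar (185,85) and the bowl (461,92). I'll check these in one close crop and measure.

```bash
cat > h.py <<'E'
import numpy as np,cv2
from rig import sensors,cams
def K(n):
    c=cams.calibration(n); f=200/np.tan(np.radians(c["vertical_fov"]/2)); return f,c["cx"],c["cy"],np.array(c["extrinsics"])
def proj(k,P):
    f,cx,cy,E=k; p=(np.linalg.inv(E)@np.r_[P,1])[:3]; return np.array([f*p[0]/p[2]+cx,f*p[1]/p[2]+cy])
def back(k,u,v,z):
    f,cx,cy,E=k; r=E[:3,:3]@np.array([(u-cx)/f,(v-cy)/f,1]); o=E[:3,3]; return o+r*(z-o[2])/r[2]
def cloud(k,d):
    f,cx,cy,E=k; v,u=np.mgrid[:400,:640]; P=np.stack([(u-cx)/f*d,(v-cy)/f*d,d],-1); W=P@E[:3,:3].T+E[:3,3]; W[d==0]=np.nan; return W
E
python3 - <<'E'
from h import *
k=K("top");im,d=cams.get_image("top");W=cloud(k,d);z=W[...,2]
print("table z",np.nanmedian(z[300:320,400:500]))
m=((z>.028)&(z<.075)).astype(np.uint8);m[:95]=0;m[300:]=0
m=cv2.dilate(m,np.ones((3,3)));n,l,st,ce=cv2.connectedComponentsWithStats(m)
for i in range(1,n):
    if st[i,4]<25: continue
    p=W[(l==i)&(z>.028)&(z<.075)]; zt=np.percentile(p[:,2],85); q=p[p[:,2]>zt-.008]
    c,r=cv2.minEnclosingCircle(q[:,:2].astype(np.float32)); rc=cv2.minAreaRect(q[:,:2].astype(np.float32))
    print(ce[i].round(),"n",len(q),"zt",zt.round(4),"circ",np.round(c,4),round(r,4),"rect",np.round(rc[0],4),np.round(rc[1],4),round(rc[2],1))
cv2.imwrite("pics/crop1.png",cv2.resize(im[95:250,110:525],None,fx=1.92,fy=1.92,interpolation=cv2.INTER_CUBIC))
E
```

```text
table z 0.0004499149768648625
[188.  98.] n 62 zt 0.0703 circ [0.7379 0.321 ] 0.0227 rect [0.7334 0.3206] [0.009  0.0452] 4.2
[463. 103.] n 125 zt 0.0503 circ [ 0.7515 -0.3573] 0.0565 rect [ 0.7306 -0.3576] [0.0424 0.1128] 1.0
[295. 116.] n 126 zt 0.0486 circ [0.6945 0.0567] 0.0383 rect [0.6944 0.0561] [0.055 0.056] 82.5
[472. 176.] n 127 zt 0.0481 circ [ 0.5458 -0.3708] 0.0308 rect [ 0.546  -0.3711] [0.0579 0.06  ] 10.9
[167. 176.] n 306 zt 0.0646 circ [0.5414 0.358 ] 0.0229 rect [0.5412 0.3578] [0.0437 0.044 ] 0.0
[337. 194.] n 104 zt 0.0491 circ [ 0.5014 -0.046 ] 0.0377 rect [ 0.5019 -0.0457] [0.055 0.056] 56.4
[250. 196.] n 101 zt 0.0485 circ [0.4952 0.1608] 0.03 rect [0.4947 0.161 ] [0.0586 0.0577] 88.6
[385. 218.] n 91 zt 0.0487 circ [ 0.4426 -0.1567] 0.0299 rect [ 0.4423 -0.1569] [0.0575 0.0582] 43.6
[298. 226.] n 304 zt 0.0647 circ [0.4256 0.0482] 0.023 rect [0.4245 0.0472] [0.0436 0.0434] 89.6
[224. 279.] n 103 zt 0.0465 circ [0.3036 0.2152] 0.0305 rect [0.304  0.2155] [0.058 0.059] 1.3
```

View pics/crop1.png

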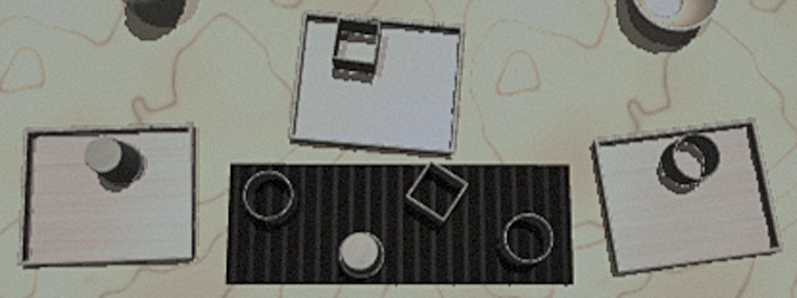

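The crop confirms it: plain steel rings at crop (268,196) and (527,240), frame (437,195), dariole (362,255). Trays: dariole on the left, frame at the top, ring on the right. Next, the tray poses from their rim corners.

```bash
python3 - <<'E'
from h import *
k=K("top")
C={"ring":[(595,142),(752,123),(779,250),(615,273)],"frame":[(304,14),(463,27),(453,156),(290,141)],"dar":[(25,129),(193,124),(193,259),(22,266)]}
for n,p in C.items():
    w=np.array([back(k,u/1.92+110,v/1.92+95,.018)[:2] for u,v in p]); c=w.mean(0)
    e=w[0]+w[3]-w[1]-w[2]; yaw=np.arctan2(-e[0],e[1]); e2=w[0]+w[1]-w[2]-w[3]; yaw2=np.arctan2(e2[1],e2[0])
    R=np.array([[np.cos(yaw),-np.sin(yaw)],[np.sin(yaw),np.cos(yaw)]])
    print(n,c.round(4),yaw.round(3),yaw2.round(3),"size",np.linalg.norm(e)/2,np.linalg.norm(e2)/2)
    for t in [(-.037,.052),(-.037,-.052),(-.037,0)]: print("  ",t,(c+R@t).round(4))
    s={"ring":(.5460,-.3709),"frame":(.6944,.0565),"dar":(.5413,.3579)}[n]; print("  stored local",(R.T@(np.array(s)-c)).round(4))
E
python3 -m crank '{"hand":[0,0,0],"translation":[[0,0,0],[0,0,0],[0,0,0]],"dr":[[-0.15,0,0],[-0.3,0,0],[-0.348,0,0]]}' 40
```

```text
ring [ 0.4981 -0.3656] 0.132 0.12 size 0.21011306053872073 0.1679469084326088
   (-0.037, 0.052) [ 0.4546 -0.3189]
   (-0.037, -0.052) [ 0.4683 -0.422 ]
   (-0.037, 0) [ 0.4614 -0.3705]
  stored local [ 0.0468 -0.0116]
frame [0.6449 0.0284] -0.084 -0.084 size 0.2098433520615863 0.17325384804882077
   (-0.037, 0.052) [0.6123 0.0833]
   (-0.037, -0.052) [ 0.6036 -0.0203]
   (-0.037, 0) [0.608  0.0315]
  stored local [0.047  0.0322]
dar [0.4992 0.3659] 0.039 0.054 size 0.2112583016062931 0.17351993478723257
   (-0.037, 0.052) [0.4602 0.4165]
   (-0.037, -0.052) [0.4643 0.3125]
   (-0.037, 0) [0.4622 0.3645]
  stored local [ 0.0417 -0.0097]
time_s: 0.45
position: [0.1874, 0.5169, 0.231]
tool_rot: [[-0.0, -0.005, 1.0], [-0.001, 1.0, 0.005], [-1.0, -0.001, -0.0]]
ft_force: [0.9, -0.0, -0.7]
grip_width: 0.0856
```

```bash
python3 -m crank '{"hand":[0,0,0,0,0],"translation":[[0.0,-0.036,0.031],[0.01,-0.071,0.062],[0.02,-0.107,0.092],[0.03,-0.142,0.123],[0.04,-0.178,0.154]],"dr":[[0,0,0],[0,0,0],[0,0,0],[0,0,0],[0.005,0,0]]}' >/dev/null
python3 -m crank '{"hand":[0,0,0,0,0],"translation":[[0.01,-0.036,0.031],[0.02,-0.071,0.062],[0.03,-0.107,0.092],[0.05,-0.142,0.123],[0.07,-0.178,0.154]],"dr":[[0,0,0],[0,0,0],[0,0,0],[0,0,0],[0,0,0]]}' >/dev/null
python3 -m crank '{"hand":[0,0],"translation":[[0,0,0],[0,0,0]],"dr":[[0,0,0],[0,0,0]]}'
python3 - <<'E'
from h import *
k=K("wrist");im,d=cams.get_image("wrist");cv2.imwrite("pics/w1.png",im)
W=cloud(k,d);z=W[...,2];m=(z>.03)&(z<.058)&(np.hypot(W[...,0]-.495,W[...,1]-.161)<.06)
p=W[m];print(len(p));print(np.median(p,0)) if len(p) else 0
if len(p)>5: print(cv2.minEnclosingCircle(p[p[:,2]>.042][:,:2].astype(np.float32)))
E
```

```text
time_s: 1.65
position: [0.4932, 0.1614, 0.1216]
tool_rot: [[-0.002, 0.007, 1.0], [0.0, 1.0, -0.007], [-1.0, 0.0, -0.002]]
ft_force: [-0.7, 1.3, 0.5]
grip_width: 0.0854
1574
[0.50473103 0.16217472 0.04302523]
((0.4935832619667053, 0.16226935386657715), 0.03014545701444149)
```

View pics/w1.png

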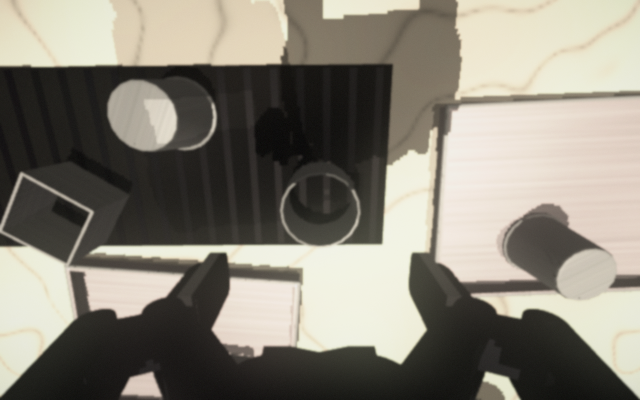

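The wrist view shows the ring at (320,210), centred between the fingers. Going down to grip it.

```bash
python3 -m crank '{"hand":[0,0,0,0],"translation":[[0.04,0,0],[0.08,0,0],[0.097,0,0.001],[0.097,0,0.001]],"dr":[[0,0,0],[0,0,0],[0,0,0],[0,0,0]]}' 
python3 -m crank '{"hand":[255,255,255,255,255],"translation":[[0,0,0],[0,0,0],[0,0,0],[0,0,0],[0,0,0]],"dr":[[0,0,0],[0,0,0],[0,0,0],[0,0,0],[0,0,0]]}' 40
python3 -m crank '{"hand":[255,255,255,255,255],"translation":[[0,0,0],[0,0,0],[-0.005,0,0],[-0.02,0,0],[-0.02,0,0]],"dr":[[0,0,0],[0,0,0],[0,0,0],[0,0,0],[0,0,0]]}' 40
python3 - <<'E'
from h import *
im,d=cams.get_image("side");cv2.imwrite("pics/s1.png",cv2.resize(im[120:300,180:420],None,fx=2.5,fy=2.5))
E
```

```text
time_s: 2.1
position: [0.4925, 0.1631, 0.0239]
tool_rot: [[-0.004, 0.003, 1.0], [-0.0, 1.0, -0.003], [-1.0, -0.0, -0.004]]
ft_force: [0.1, -0.3, -0.3]
grip_width: 0.0855
time_s: 2.6
position: [0.4948, 0.1626, 0.0274]
tool_rot: [[0.003, 0.004, 1.0], [0.001, 1.0, -0.004], [-1.0, 0.001, 0.003]]
ft_force: [-2.1, 1.7, 6.4]
grip_width: 0.0587
time_s: 3.1
position: [0.4953, 0.1622, 0.0475]
tool_rot: [[0.004, 0.005, 1.0], [0.0, 1.0, -0.005], [-1.0, 0.0, 0.004]]
ft_force: [1.9, -0.2, -0.4]
grip_width: 0.059
```

View pics/s1.png

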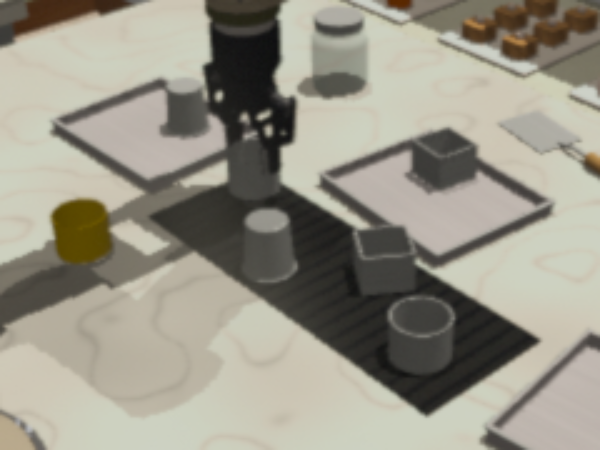

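The ring is held upright. Carrying it to the ring tray, far-y spot (0.468, -0.422).

```bash
python3 -m crank '{"hand":[255,255,255,255,255],"translation":[[-0.04,0,0],[-0.075,-0.02,0],[-0.1,-0.055,-0.004],[-0.1,-0.1,-0.007],[-0.1,-0.145,-0.009]],"dr":[[0,0,0],[0,0,0],[0,0,0],[0,0,0],[0.005,0,0]]}' >/dev/null
python3 -m crank '{"hand":[255,255,255,255,255],"translation":[[0,-0.045,-0.003],[0,-0.09,-0.005],[0,-0.135,-0.007],[0,-0.18,-0.009],[0,-0.225,-0.009]],"dr":[[0,0,0],[0,0,0],[0,0,0],[0,0,0],[0,0,0]]}' >/dev/null
python3 -m crank '{"hand":[255,255,255,255,255],"translation":[[0,-0.045,-0.003],[0,-0.09,-0.005],[0,-0.135,-0.007],[0,-0.18,-0.009],[0,-0.214,-0.009]],"dr":[[0,0,0],[0,0,0],[0,0,0],[0,0,0],[0,0,0]]}' >/dev/null
python3 -m crank '{"hand":[255,255],"translation":[[0,0,0],[0,0,0]],"dr":[[0,0,0],[0,0,0]]}'
python3 - <<'E'
from h import *
im,d=cams.get_image("wrist");cv2.imwrite("pics/w2.png",im)
E
```

```text
time_s: 4.85
position: [0.4618, -0.4217, 0.1444]
tool_rot: [[-0.001, 0.011, 1.0], [0.001, 1.0, -0.011], [-1.0, 0.001, -0.001]]
ft_force: [-0.7, -1.2, -1.4]
grip_width: 0.059
```

View pics/w2.png

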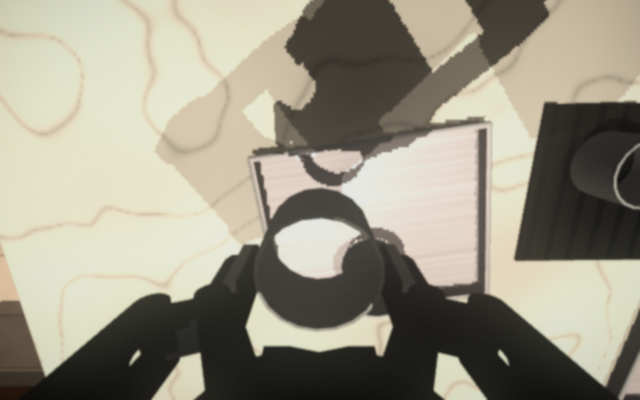

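The ring is still held at about (318,260), over the tray. Lowering it.

```bash
python3 -m crank '{"hand":[255,255,255,255,255],"translation":[[0.04,0,0.006],[0.08,0,0.006],[0.105,0,0.006],[0.112,0,0.006],[0.112,0,0.006]],"dr":[[0,0,0],[0,0,0],[0,0,0],[0,0,0],[0,0,0]]}' 
python3 -m crank '{"hand":[255,255,255,255],"translation":[[0.002,0,0],[0.004,0,0],[0.005,0,0],[0.005,0,0]],"dr":[[0,0,0],[0,0,0],[0,0,0],[0,0,0]]}'
python3 - <<'E'
from h import *
im,d=cams.get_image("side");cv2.imwrite("pics/s2.png",cv2.resize(im[200:350,350:550],None,fx=3,fy=3))
E
```

```text
time_s: 5.4
position: [0.4684, -0.4208, 0.0331]
tool_rot: [[-0.001, 0.009, 1.0], [0.001, 1.0, -0.009], [-1.0, 0.001, -0.001]]
ft_force: [-0.2, -0.3, -0.4]
grip_width: 0.059
time_s: 5.8
position: [0.4683, -0.4219, 0.0287]
tool_rot: [[0.0, 0.01, 1.0], [-0.001, 1.0, -0.01], [-1.0, -0.001, 0.0]]
ft_force: [0.5, -0.0, -1.3]
grip_width: 0.0588
```

View pics/s2.png

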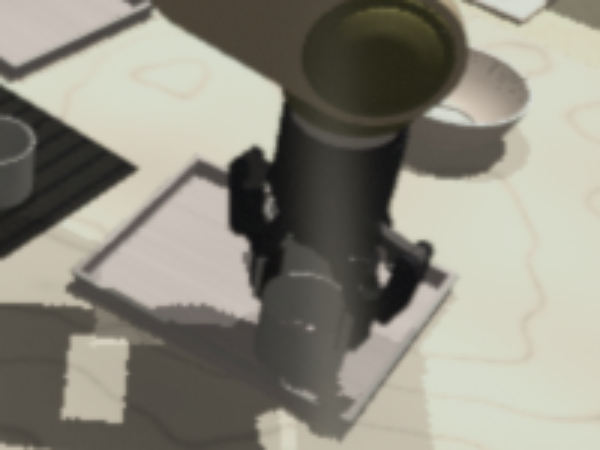

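```bash
python3 -m crank '{"hand":[255,255,255,255],"translation":[[0.0015,0,0],[0.003,0,0],[0.003,0,0],[0.003,0,0]],"dr":[[0,0,0],[0,0,0],[0,0,0],[0,0,0]]}' | grep -E "pos|ft"
python3 -m crank '{"hand":[20,20,20,20,20],"translation":[[0,0,0],[0,0,0],[0,0,0],[0,0,0],[0,0,0]],"dr":[[0,0,0],[0,0,0],[0,0,0],[0,0,0],[0,0,0]]}'
python3 -m crank '{"hand":[20,20,20,20,20],"translation":[[-0.015,0,0],[-0.05,0,0],[-0.09,0,0],[-0.09,0.045,0],[-0.09,0.09,0]],"dr":[[0,0,0],[0,0,0],[0,0,0],[0,0,0],[0,0,0]]}'
```

```text
position: [0.4683, -0.4221, 0.0274]
ft_force: [-3.6, 4.0, 14.3]
time_s: 6.75
position: [0.4682, -0.4218, 0.0251]
tool_rot: [[-0.0, 0.01, 1.0], [0.0, 1.0, -0.01], [-1.0, 0.0, -0.0]]
ft_force: [0.4, -0.2, 0.4]
grip_width: 0.0789
time_s: 7.25
position: [0.4691, -0.3316, 0.1162]
tool_rot: [[0.002, 0.012, 1.0], [-0.002, 1.0, -0.012], [-1.0, -0.002, 0.002]]
ft_force: [1.0, 0.9, -0.5]
grip_width: 0.0786
```

```bash
python3 -m crank '{"hand":[0,0,0,0,0],"translation":[[0,0.044,-0.009],[0,0.088,-0.018],[0,0.132,-0.026],[0.01,0.1747,-0.0286],[0.01,0.1747,-0.0286]],"dr":[[-0.012,0,0],[-0.012,0,0],[-0.012,0,0],[-0.012,0,0],[-0.012,0,0]]}'
python3 - <<'E'
from h import *
k=K("wrist");im,d=cams.get_image("wrist")
W=cloud(k,d);z=W[...,2];m=(z>.042)&(z<.058)&(np.hypot(W[...,0]-.4425,W[...,1]+.157)<.05)
p=W[m];print(len(p),cv2.minEnclosingCircle(p[:,:2].astype(np.float32)),sensors.observe()["position"])
E
```

```text
time_s: 7.75
position: [0.4406, -0.1523, 0.1046]
tool_rot: [[-0.003, -0.006, 1.0], [0.003, 1.0, 0.006], [-1.0, 0.003, -0.003]]
ft_force: [-0.4, -0.4, -0.8]
grip_width: 0.0854
996 ((0.4413312077522278, -0.15600724518299103), 0.030190717428922653) [ 0.44178104 -0.15478883  0.10519899]
```

```bash
python3 -m crank '{"hand":[0,0,0,0],"translation":[[0.03,-0.0015,0],[0.06,-0.0015,0],[0.0805,-0.0015,0],[0.0805,-0.0015,0]],"dr":[[0,0,0],[0,0,0],[0,0,0],[0,0,0]]}' | grep -E "pos|ft"
python3 -m crank '{"hand":[255,255,255,255,255],"translation":[[0,0,0],[0,0,0],[0,0,0],[0,0,0],[0,0,0]],"dr":[[0,0,0],[0,0,0],[0,0,0],[0,0,0],[0,0,0]]}' 40
python3 -m crank '{"hand":[255,255,255,255,255],"translation":[[0,0,0],[-0.01,0,0],[-0.04,0,0],[-0.08,-0.02,0],[-0.11,-0.06,0]],"dr":[[0,0,0],[0,0,0],[0,0,0],[0,0,0],[0,0,0]]}'
```

```text
position: [0.4415, -0.1588, 0.0229]
ft_force: [-0.0, -0.5, 1.1]
time_s: 8.7
position: [0.4429, -0.159, 0.0264]
tool_rot: [[0.003, -0.002, 1.0], [-0.002, 1.0, 0.002], [-1.0, -0.002, 0.003]]
ft_force: [-1.4, 1.0, 5.0]
grip_width: 0.0593
time_s: 9.2
position: [0.4424, -0.2174, 0.1383]
tool_rot: [[0.002, -0.005, 1.0], [-0.001, 1.0, 0.005], [-1.0, -0.001, 0.002]]
ft_force: [0.8, -0.5, -1.1]
grip_width: 0.0592
```

```bash
python3 -m crank '{"hand":[255,255,255,255,255],"translation":[[0,-0.04,0.005],[0,-0.08,0.01],[0,-0.1015,0.0122],[0,-0.1015,0.0122],[0,-0.1015,0.0122]],"dr":[[0,0,0],[0,0,0],[0,0,0],[0,0,0],[0,0,0]]}' | grep -E "pos|wid"
python3 - <<'E'
from h import *
k=K("wrist");im,d=cams.get_image("wrist");cv2.imwrite("pics/w3.png",im)
E
```

```text
position: [0.4545, -0.3196, 0.1355]
grip_width: 0.0589
```

View pics/w3.png

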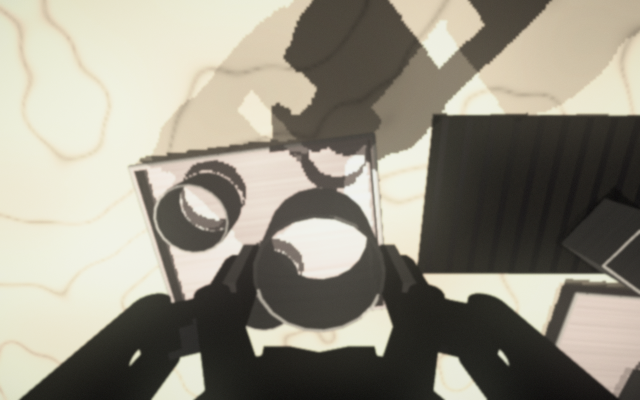

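The view shows the first ring standing at (195,210) in the tray and the second one held at (318,260). Lowering it.

```bash
python3 -m crank '{"hand":[255,255,255,255,255],"translation":[[0.04,0,0],[0.08,0,0],[0.1,0,0],[0.106,0,0],[0.106,0,0]],"dr":[[0,0,0],[0,0,0],[0,0,0],[0,0,0],[0,0,0]]}' | grep -E "pos|ft"
python3 -m crank '{"hand":[255,255,255,255,255],"translation":[[0.0015,0,0],[0.003,0,0],[0.004,0,0],[0.004,0,0],[0.004,0,0]],"dr":[[0,0,0],[0,0,0],[0,0,0],[0,0,0],[0,0,0]]}' | grep -E "pos|ft"
```

```text
position: [0.4549, -0.319, 0.029]
ft_force: [0.7, 0.7, -0.8]
position: [0.4552, -0.3201, 0.0264]
ft_force: [-1.2, 1.3, 8.0]
```

```bash
python3 -m crank '{"hand":[20,20,20,20,20],"translation":[[0,0,0],[0,0,0],[0,0,0],[0,0,0],[0,0,0]],"dr":[[0,0,0],[0,0,0],[0,0,0],[0,0,0],[0,0,0]]}' | grep -E "pos|ft|wid"
python3 -m crank '{"hand":[20,0,0,0,0],"translation":[[-0.015,0,0],[-0.05,0,0],[-0.09,0,0.0],[-0.09,0.045,0.01],[-0.09,0.09,0.02]],"dr":[[0,0,0],[0,0,0],[0,0,0],[0,0,0],[0,0,0]]}' |grep -E "pos|ft"
python3 -m crank '{"hand":[0,0,0,0,0],"translation":[[0,0.045,0.007],[0,0.09,0.014],[0,0.135,0.024],[0,0.184,0.028],[0,0.184,0.028]],"dr":[[0.14,0,0],[0.28,0,0],[0.42,0,0],[0.56,0,0],[0.59,0,0]]}' >/dev/null
python3 -m crank '{"hand":[0,0],"translation":[[0,0,0],[0,0,0]],"dr":[[0,0,0],[0,0,0]]}'
python3 - <<'E'
from h import *
k=K("wrist");im,d=cams.get_image("wrist");s=sensors.observe()
W=cloud(k,d);z=W[...,2];m=(z>.042)&(z<.058)&(np.hypot(W[...,0]-.5016,W[...,1]+.046)<.05)
p=W[m];rc=cv2.minAreaRect(p[:,:2].astype(np.float32));print(len(p),rc)
R=s["tool_rot"];print(s["position"],"tool delta",R.T@(np.r_[rc[0],.0245]-s["position"]),np.degrees(np.arctan2(R[1,1],R[0,1])))
E
```

```text
position: [0.4547, -0.3198, 0.0247]
ft_force: [-0.0, -0.5, -1.1]
grip_width: 0.0787
position: [0.4748, -0.2296, 0.1158]
ft_force: [0.8, -0.2, -0.7]
time_s: 12.45
position: [0.5022, -0.0461, 0.1148]
tool_rot: [[0.0, 0.553, 0.833], [-0.0, 0.833, -0.553], [-1.0, -0.0, 0.0]]
ft_force: [0.4, 0.4, 0.2]
grip_width: 0.0857
1130 ((0.5001223087310791, -0.04414413124322891), (0.05517616868019104, 0.055665235966444016), 56.36545944213867)
[ 0.50222143 -0.04652547  0.1147554 ] tool delta [ 0.09025466  0.00082957 -0.00308598] 56.348036398140835
```

```bash
python3 -m crank '{"hand":[0,0,0,0],"translation":[[0.03,0,-0.0025],[0.06,0,-0.0025],[0.0905,0,-0.0025],[0.0905,0,-0.0025]],"dr":[[0,0,0],[0,0,0],[0,0,0],[0,0,0]]}' | grep -E "pos|ft"
python3 -m crank '{"hand":[255,255,255,255,255],"translation":[[0,0,0],[0,0,0],[0,0,0],[0,0,0],[0,0,0]],"dr":[[0,0,0],[0,0,0],[0,0,0],[0,0,0],[0,0,0]]}' 40 | grep -E "pos|ft|wid"
python3 -m crank '{"hand":[255,255,255,255,255],"translation":[[0,0,0],[-0.01,0,0],[-0.04,0,0],[-0.08,0,0],[-0.11,0,0]],"dr":[[0,0,0],[0,0,0],[0,0,0],[0,0,0],[0,0,0]]}' >/dev/null
python3 -m crank '{"hand":[255,255,255,255,255],"translation":[[0,0,0],[0,0,0],[0,0,0],[0,0,0],[0,0,0]],"dr":[[-0.1,0,0],[-0.22,0,0],[-0.36,0,0],[-0.5,0,0],[-0.5,0,0]]}'
python3 - <<'E'
from h import *
s=sensors.observe();R=s["tool_rot"];print("tool delta",R.T@(np.r_[.608,.0315,.0245]-s["position"]),np.degrees(np.arctan2(R[1,1],R[0,1])))
E
```

```text
position: [0.4983, -0.0449, 0.0215]
ft_force: [0.7, 0.3, 0.7]
position: [0.5009, -0.0449, 0.026]
ft_force: [-1.1, -2.7, 6.4]
grip_width: 0.0545
time_s: 14.4
position: [0.5, -0.0442, 0.1353]
tool_rot: [[0.001, 0.086, 0.996], [-0.0, 0.996, -0.086], [-1.0, -0.0, 0.001]]
ft_force: [0.9, -0.5, -0.4]
grip_width: 0.0541
tool delta [0.11087497 0.0847708  0.10092018] 85.05132919248278
```

```bash
python3 -m crank '{"hand":[255,255,255,255,255],"translation":[[0,0.025,0.03],[0,0.055,0.065],[0,0.085,0.101],[0,0.085,0.101],[0,0.085,0.101]],"dr":[[0,0,0],[0,0,0],[0,0,0],[0,0,0],[0,0,0]]}' | grep -E "pos|wid"
python3 -m crank '{"hand":[255,255,255,255,255],"translation":[[0.04,0,0],[0.08,0,0],[0.1,0,0],[0.105,0,0],[0.105,0,0]],"dr":[[0,0,0],[0,0,0],[0,0,0],[0,0,0],[0,0,0]]}' | grep -E "pos|ft"
python3 - <<'E'
from h import *
im,d=cams.get_image("side");cv2.imwrite("pics/s3.png",cv2.resize(im[130:260,250:450],None,fx=3,fy=3))
E
```

```text
position: [0.6081, 0.0321, 0.1342]
grip_width: 0.0543
position: [0.6077, 0.0309, 0.0297]
ft_force: [-0.2, 0.5, 0.3]
```

View pics/s3.png

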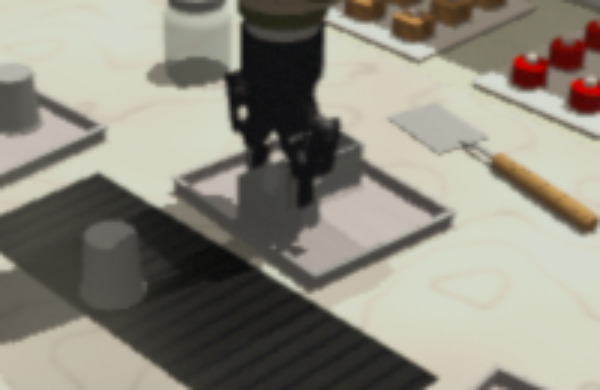

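The frame is at (275,200), in the near half and clear of the stored one. Setting it down, then moving to above the dariole.

```bash
python3 -m crank '{"hand":[255,255,255,255,255],"translation":[[0.0015,0,0],[0.003,0,0],[0.0045,0,0],[0.0045,0,0],[0.0045,0,0]],"dr":[[0,0,0],[0,0,0],[0,0,0],[0,0,0],[0,0,0]]}' | grep -E "pos|ft"
python3 -m crank '{"hand":[30,30,30,30,30],"translation":[[0,0,0],[0,0,0],[0,0,0],[0,0,0],[0,0,0]],"dr":[[0,0,0],[0,0,0],[0,0,0],[0,0,0],[0,0,0]]}' | grep -E "pos|ft|wid"
python3 -m crank '{"hand":[30,30,0,0,0],"translation":[[-0.015,0,0],[-0.05,0,0],[-0.095,0,0],[-0.1,0,-0.04],[-0.1,0,-0.085]],"dr":[[0,0,0],[0,0,0],[0,0,0],[0,0,0],[0,0,0]]}' |grep -E "pos|ft"
python3 -m crank '{"hand":[0,0,0,0,0],"translation":[[0,0.005,-0.045],[0,0.015,-0.08],[0,0.025,-0.1],[0,0.025,-0.1],[0,0.025,-0.1]],"dr":[[-0.086,0,0],[-0.086,0,0],[-0.086,0,0],[-0.086,0,0],[-0.086,0,0]]}' >/dev/null
python3 - <<'E'
from h import *
k=K("wrist");im,d=cams.get_image("wrist");s=sensors.observe()
W=cloud(k,d);z=W[...,2];m=(z>.058)&(z<.072)&(np.hypot(W[...,0]-.425,W[...,1]-.048)<.05)
p=W[m];c,r=cv2.minEnclosingCircle(p[:,:2].astype(np.float32));print(len(p),c,r)
R=s["tool_rot"];print(s["position"],"tool delta",R.T@(np.r_[c,.0245]-s["position"]),np.degrees(np.arctan2(R[1,1],R[0,1])))
E
```

```text
position: [0.6084, 0.0314, 0.026]
ft_force: [-2.5, -0.4, 6.6]
position: [0.6081, 0.0315, 0.0247]
ft_force: [-0.6, 0.4, 0.2]
grip_width: 0.0753
position: [0.5238, 0.0388, 0.1261]
ft_force: [-0.2, 0.5, -0.9]
2959 (0.4237385392189026, 0.04960635304450989) 0.022782109677791595
[0.42699688 0.07235639 0.12497888] tool delta [ 0.10048025 -0.02273219 -0.0033395 ] 89.89534664076432
```

```bash
python3 -m crank '{"hand":[0,0,0,0,0],"translation":[[0,-0.0225,-0.003],[0.02,-0.0225,-0.003],[0.06,-0.0225,-0.003],[0.1005,-0.0225,-0.003],[0.1005,-0.0225,-0.003]],"dr":[[0,0,0],[0,0,0],[0,0,0],[0,0,0],[0,0,0]]}' | grep -E "pos|ft"
python3 -m crank '{"hand":[255,255,255,255,255],"translation":[[0,0,0],[0,0,0],[0,0,0],[0,0,0],[0,0,0]],"dr":[[0,0,0],[0,0,0],[0,0,0],[0,0,0],[0,0,0]]}' 40 | grep -E "pos|ft|wid"
python3 -m crank '{"hand":[255,255,255,255,255],"translation":[[0,0,0],[0,0,0],[-0.01,0,0],[-0.03,0,0],[-0.03,0,0]],"dr":[[0,0,0],[0,0,0],[0,0,0],[0,0,0],[0,0,0]]}'
python3 - <<'E'
from h import *
im,d=cams.get_image("side");cv2.imwrite("pics/s4.png",cv2.resize(im[120:270,200:400],None,fx=3,fy=3))
E
```

```text
position: [0.4217, 0.0498, 0.0208]
ft_force: [0.3, 0.7, 0.7]
position: [0.4242, 0.0499, 0.0263]
ft_force: [-1.6, -0.8, 9.5]
grip_width: 0.0479
time_s: 19.0
position: [0.4245, 0.05, 0.057]
tool_rot: [[0.006, 0.002, 1.0], [-0.001, 1.0, -0.002], [-1.0, -0.001, 0.006]]
ft_force: [0.7, 0.1, -1.8]
grip_width: 0.0473
```

View pics/s4.png

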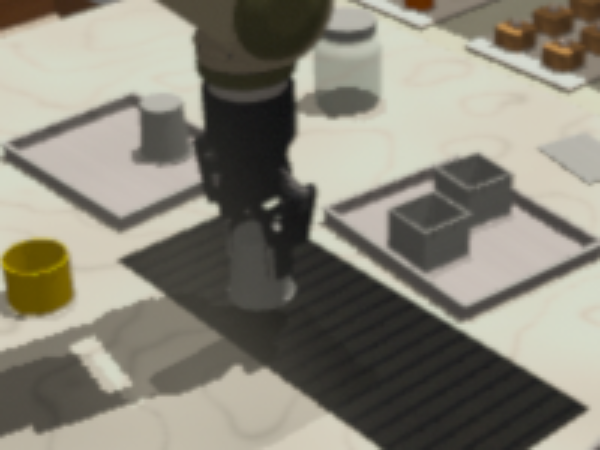

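The dariole is held upright at (260,265), and the frame stands free at (428,230). Carrying the dariole to (0.462, 0.364).

```bash
python3 -m crank '{"hand":[255,255,255,255,255],"translation":[[-0.03,0,0],[-0.065,0.015,0.003],[-0.09,0.045,0.008],[-0.09,0.09,0.013],[-0.09,0.135,0.018]],"dr":[[0,0,0],[0,0,0],[0,0,0],[0,0,0],[0,0,0]]}' >/dev/null
python3 -m crank '{"hand":[255,255,255,255,255],"translation":[[0,0.045,0.005],[0,0.09,0.01],[0,0.135,0.016],[0,0.18,0.0197],[0,0.18,0.0197]],"dr":[[0,0,0],[0,0,0],[0,0,0],[0,0,0],[0,0,0]]}' >/dev/null
python3 -m crank '{"hand":[255,255],"translation":[[0,0,0],[0,0,0]],"dr":[[0,0,0],[0,0,0]]}'
```

```text
time_s: 20.25
position: [0.4611, 0.3642, 0.144]
tool_rot: [[-0.001, 0.002, 1.0], [-0.001, 1.0, -0.002], [-1.0, -0.001, -0.001]]
ft_force: [-0.4, -0.5, -0.5]
grip_width: 0.0477
```

```bash
python3 -m crank '{"hand":[255,255,255,255,255],"translation":[[0.04,0,0.001],[0.08,0,0.001],[0.105,0,0.001],[0.114,0,0.001],[0.114,0,0.001]],"dr":[[0,0,0],[0,0,0],[0,0,0],[0,0,0],[0,0,0]]}' | grep -E "pos|ft"
python3 -m crank '{"hand":[255,255,255,255,255],"translation":[[0.0015,0,0],[0.003,0,0],[0.0045,0,0],[0.0045,0,0],[0.0045,0,0]],"dr":[[0,0,0],[0,0,0],[0,0,0],[0,0,0],[0,0,0]]}' | grep -E "pos|ft|wid"
```

```text
position: [0.4622, 0.3641, 0.0299]
ft_force: [-0.3, -0.5, -0.5]
position: [0.4625, 0.3652, 0.0264]
ft_force: [-0.1, -0.1, 3.5]
grip_width: 0.0474
```

```bash
python3 -m crank '{"hand":[40,40,40,40,40],"translation":[[0,0,0],[0,0,0],[0,0,0],[0,0,0],[0,0,0]],"dr":[[0,0,0],[0,0,0],[0,0,0],[0,0,0],[0,0,0]]}' | grep -E "pos|ft|wid"
python3 -m crank '{"hand":[40,40,40,40,40],"translation":[[-0.015,0,0],[-0.05,0,0],[-0.095,0,0],[-0.14,0.0,0],[-0.16,0.03,-0.03]],"dr":[[0,0,0],[0,0,0],[0,0,0],[0,0,0],[0,0,0]]}' |grep -E "pos|ft"
python3 -m crank '{"hand":[40,40,40,40,40],"translation":[[0,0.03,-0.035],[0,0.06,-0.07],[0,0.09,-0.11],[0,0.12,-0.15],[0,0.15,-0.19]],"dr":[[0,0,0],[0,0,0],[0,0,0],[0,0,0],[0,0,0]]}' |grep -E "pos|ft"
python3 -m crank '{"hand":[40,40,40,40,40],"translation":[[0,0,0],[0,0,0],[0,0,0],[0,0,0],[0,0,0]],"dr":[[0,0,0],[0,0,0],[0,0,0],[0,0,0],[0,0,0]]}' >/dev/null
python3 - <<'E'
from h import *
k=K("top");im,d=cams.get_image("top");W=cloud(k,d);z=W[...,2]
T={"ring":(.4981,-.3656,.126),"frame":(.6449,.0284,-.084),"dar":(.4992,.3659,.045)}
m=((z>.028)&(z<.075)).astype(np.uint8);m[:95]=0;m[300:]=0
n,l,st,ce=cv2.connectedComponentsWithStats(cv2.dilate(m,np.ones((3,3))))
for i in range(1,n):
    if st[i,4]<25: continue
    p=W[(l==i)&(m>0)]; zt=np.percentile(p[:,2],85); q=p[p[:,2]>zt-.008]
    rc=cv2.minAreaRect(q[:,:2].astype(np.float32)); c=np.array(rc[0])
    loc={t:np.round([np.cos(a)*(c[0]-x)+np.sin(a)*(c[1]-y),-np.sin(a)*(c[0]-x)+np.cos(a)*(c[1]-y)],3) for t,(x,y,a) in T.items() if np.hypot(*(c-[x,y]))<.12}
    print(ce[i].round(),zt.round(4),q[:,2].std().round(4),c.round(4),np.round(rc[1],4),loc)
cv2.imwrite("pics/top2.png",cv2.resize(im[95:250,110:525],None,fx=1.92,fy=1.92,interpolation=cv2.INTER_CUBIC))
E
```

```text
position: [0.4622, 0.3651, 0.0257]
ft_force: [-0.4, -0.1, -0.4]
grip_width: 0.072
position: [0.4356, 0.3939, 0.1899]
ft_force: [0.5, 1.2, -0.2]
position: [0.2408, 0.5464, 0.1858]
ft_force: [0.1, -0.1, -0.2]
[188.  98.] 0.067 0.0046 [0.7331 0.3207] [0.008  0.0432] {}
[463. 103.] 0.0506 0.0026 [ 0.7297 -0.3564] [0.0413 0.1099] {}
[295. 116.] 0.0483 0.0026 [0.6941 0.056 ] [0.0554 0.0559] {'frame': array([0.047, 0.032])}
[305. 150.] 0.0484 0.0025 [0.6088 0.0304] [0.0549 0.0562] {'frame': array([-0.036, -0.001])}
[472. 176.] 0.0474 0.003 [ 0.5463 -0.3704] [0.0585 0.0594] {'ring': array([ 0.047, -0.011])}
[167. 176.] 0.0649 0.002 [0.5412 0.3581] [0.043  0.0448] {'dar': array([ 0.042, -0.01 ])}
[495. 208.] 0.0478 0.0028 [ 0.4691 -0.423 ] [0.0588 0.0601] {'ring': array([-0.036, -0.053])}
[162. 209.] 0.0646 0.0019 [0.4632 0.3629] [0.0441 0.0431] {'dar': array([-0.036, -0.001])}
[453. 213.] 0.0481 0.003 [ 0.4556 -0.3203] [0.0571 0.0588] {'ring': array([-0.036,  0.05 ])}
[223. 279.] 0.0465 0.0026 [0.304  0.2151] [0.059  0.0579] {}
```

View pics/top2.png

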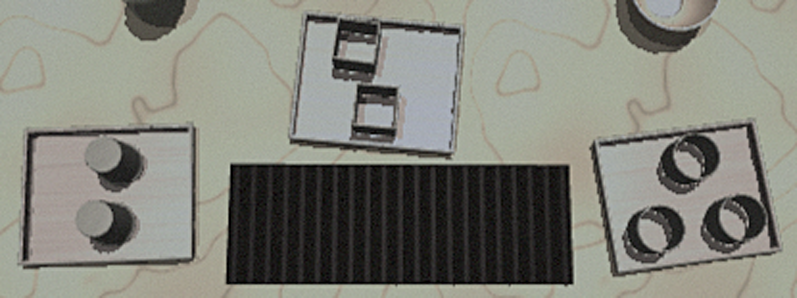

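The mat is empty. All four moulds stand flat in the right trays, dariole at (95,222), frame (376,112), rings (655,233) and (735,222), and the stored moulds have not moved.

```bash
python3 -c "
from rig import env
print(env.close_job())"
```

```text
the job is handed in; nothing more can be done
None
```

All four moulds are back in their trays and the job is handed in, at about 23 s of the 99 s allowed. Both rings went into the ring tray, the frame into the frame tray and the dariole into its own. I lowered each one until it touched the tray floor before releasing it.

The last checks, from the top camera:

| Mould | Tray-frame x (mm) | Tray-frame y (mm) |
|---|---|---|
| First ring | -36 | -53 |
| Second ring | -36 | +50 |
| Frame | -36 | -1 |
| Dariole | -36 | -1 |

- **Limits:** all four are well inside ±62 mm (x) and ±82 mm (y).
- **Standing flat:** their tops are at the same heights as before the move and as the stored moulds. I did not measure tilt directly.
- **Stored moulds:** they are where they started, to within about 1 mm.
- **Robot:** the gripper is empty and about 0.19 m above the table, touching nothing.

The only disagreement was small: my tray estimate puts the stored ring and stored frame at 47 mm from centre, against the 42 ±3 mm given. The tray centres may be a few millimetres off, which the margins cover easily. No check failed.

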